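Feel along a freshly cut strap for burrs

TASK

Feel the freshly cut steel strap for burrs: set your fingertips on top of it at the blue band and run them along its middle, round the bend, to the yellow band in one stroke without lifting off, pressing lightly so that the sprung rest dips a few millimetres all the way but never bottoms out. Then lift clear. Do not pinch the strap or reach down beside it, and leave the wrench, the tube offcut and the orange knob where they are.

Things in the scene. Friction and masses are not known exactly. Their poses are not given: they have to be found in the camera images.
- mark_blue (a point): Start of the stroke: middle of the top face of the strap at the centre of the blue painted band (28 mm long); the strap ends 20 mm beyond. The strap is a flat bright steel bar 30 mm wide, 6 mm thick, its level top face 75 mm above the bench, bent once in plan (37 degrees) into two straight limbs. Axes as at strap_corner.
- rest: The sprung rest that carries the strap: black base 135 x 230 x 14 mm fixed to the bench, two guide posts with springs, and orange clips (42 mm wide, 5 mm below the strap's top) that grip the strap's sides. Origin on the bench straight below the bend; it turns with the strap.
- mid_blue (a point): Middle of the top face, half-way along the straight limb from the blue band to the bend (55 mm from each).
- strap_corner (a point): Middle of the top face at the bend, where the two limbs' centre lines meet. z is up, and the strap and its rest turn together: the blue band lies at x = -10, y = +110 mm and the yellow band at x = -60, y = -95 mm in these axes.
- mid_yellow (a point): Middle of the top face, half-way along the straight limb from the bend to the yellow band (56 mm from each).
- mark_yellow (a point): End of the stroke: the middle of the top face at the centre of the yellow painted band (28 mm long); the yellow end of the strap is 20 mm beyond.
- strap (a joint): How far the strap and its sprung carriage are pressed down, in m: 0 at rest, 0.014 bottomed out. It moves straight down and stays level wherever it is pressed, and springs back: about 1.5 N to start, then 0.4 N per mm (about 3.5 N at 5 mm, 7 N at the bottom). All the strap's points listed here go down with it.
- offcut_center (a point): Bystander: loose square aluminium tube offcut, 30 x 30 mm and 60 mm tall, standing on the bench beyond the strap; the point is its centre.
- clampknob_center (a point): Bystander: loose orange plastic clamp knob, 48 mm across and 28 mm tall, on the bench beyond the strap; the point is its centre.
- wrench_grip (a point): Bystander: loose steel wrench, 160 mm long, lying flat on the bench on the near side of the rest; the point is on its handle.

How it is judged:
By the outcome, as a careful person would: the job done as asked, in the order asked, and still so for the second after the job is handed in, with the robot touching nothing.
It also fails if it takes over 45 s, if anything falls off the work surface, if the arm or the gripper's body presses on something with over 40 N, if the wrist force passes 120 N, or if a joint passes its speed limit or range.

ROBOT

A 6-joint arm with a two-finger parallel gripper is mounted at the origin on the work surface. World frame = base frame: x ahead of the robot, y to its left, z up, the work surface at z = 0. Lengths are in m, angles in rad, forces in N, time in s.
With the tool pointing down it reaches from about 0.25 to 0.775 m from the base axis. Payload 4 kg.
Tool frame: the origin (TCP) lies at the very end of the fingers, on their centre line; the grasp point (between the pads) lies 19 mm behind it (robot.hold_point_z is the distance from the TCP to the grasp point, in m); z points along the fingers, y is the line along which they close (so a half turn about z gives the same grasp; the last joint's range is limited). The gripper opens to 94 mm and grips with 3 to 60 N. Pads are 16 mm wide; open, the fingers measure 119 mm over their backs; the gripper's body (75 mm by 177 mm) begins 78 mm behind the grasp point.
Start: joints at [1.195, 0.087, 1.371, -0, 1.684, -0.103], TCP at [0.148, 0.53, 0.206] pointing down, gripper open.
Joint ranges: [-3.1, 3.1], [-0.76, 2.03], [0.27, 2.55], [-1.08, 4.22], [0.17, 2.65], [-2.57, 2.57]. Speed limits (rad/s): [2.79, 2.79, 3.14, 3.14, 3.14, 3.14].

INTERFACE

Orientations are given as [roll, pitch, yaw] about the fixed x, y, z axes, in that order (R = Rz(yaw) Ry(pitch) Rx(roll)).
In Python, from bench import robot gives the robot as it stands.
- The arm moves only by the tool carry_out, never from a script. Its argument "steps" is a list of rows, each a list of 3 entries, a list of its own where there are three numbers: the shift along the tool's x, y, z in m, then the turn about the tool's z in units of 10 degrees (1.0 is 10 degrees), then the closure, from -1 (fully open) to 1 (shut). In form: [[[tx, ty, tz], roll, jaw], ...]. A call has 1 to 10 rows; each row is the pose to reach, as a shift and turn from the pose commanded when the call began, along the tool's axes at that moment; what a row does not reach only later rows make up. A row lasts 1/8 s, in which the tool goes at most 62.5 mm and 10.7 degrees, less where a joint would pass 70% of its speed; a pose out of reach is approached as far as the arm can. A call with a gripper value outside its range is refused whole. The fingers move at their own pace and stop on an object; the grip force is fixed at half the most. Time passes only in rows, so rows that repeat a pose let the fingers close. It gives the time, the measured TCP pose, the force, the opening and the grip force at its end, in the units of the state.
- robot.get_obs(): the state, without advancing time (a new reading comes with each control period).
- robot.snapshot(name): name is "scene" or "top" or "wrist"; returns a dict with "image" (480x640x3 uint8, red, green, blue), "z_map" (480x640 float32, m along the optical axis (not along the pixel's ray), 0 where there is no reading), "mtx" (3x3 intrinsics, pixels), "D" ([k1, k2, p1, p2, k3] as OpenCV has them; the pictures are not rectified), "R" (3x3) and "t" (3): a world point X has camera coordinates R X + t. Camera axes: x right, y down, z forward; pixel columns grow to the right and rows downward; lengths in m; the calibration is good to about 2 mm. A picture is of the moment at which its call begins.
- robot.close_job(): hands the job in; it is judged then, once.
The state is a dict: "time": time; "joint_positions": joint angles; "qvel": joint speeds; "joint_torque": joint torques, N m; "tool_pos": TCP position; "ee_rot": TCP orientation; "wrist_force": force on the tool from outside, world axes, zero at the start; "wrist_torque": the same for the moment, N m; "width": finger opening in m; "finger_force": force on a finger pad.
Only numpy, scipy, OpenCV 4.12 (cv2) and the standard library are available. Lean on these libraries where they do the work, as an engineer would, in place of code of your own. Each camera call takes 0.05 s, during which the arm holds its last target. There are 200 camera calls.

## Working session

There is one attempt and no reset: what is moved stays moved. The work goes in short steps, Python scripts to look and compute and a tool call to move; the robot and the scene stay as the last step left them, time stands still between calls to the robot, and variables do not carry over. Pictures are saved under pics/ and viewed, at most 10 in all, crops included, and the job is handed in when it is done.

Besides the shell and the picture viewer there is one more tool, called after "Emit:" as name(argument=value, ...), one argument or row to a line, values as JSON. carry_out: Moves the arm, as the interface text tells. Its arguments: {"type":"object","properties":{"steps":{"type":"array","items":{"type":"array"}}},"required":["steps"]}

```bash
mkdir -p pics; ls
python3 - <<'E'
from bench import robot
import cv2,pickle
o=robot.get_obs();print(o)
d={n:robot.snapshot(n) for n in("scene","top")}
pickle.dump(d,open("s0.pkl","wb"))
for n in d: cv2.imwrite(f"pics/{n}0.png",d[n]["image"][:,:,::-1]); print(n,d[n]["mtx"],d[n]["D"],d[n]["R"],d[n]["t"])
E
```

```text
pics
{'time': 0.0, 'joint_positions': array([ 1.19489752e+00,  8.79719502e-02,  1.37224586e+00, -5.44556209e-06,
        1.68357977e+00, -1.03133777e-01]), 'qvel': array([ 8.70090794e-04, -2.39052422e-03,  3.76099753e-04, -7.82247722e-04,
       -3.77403234e-05, -4.58416307e-05]), 'joint_torque': array([ 1.81675296e-04, -3.40186501e+01, -3.02422607e+01,  7.17567257e-02,
        3.30996746e-02, -2.01961711e-04]), 'tool_pos': array([0.14799159, 0.52915285, 0.20429917]), 'ee_rot': array([-3.13939889e+00, -2.21614946e-04,  2.86882677e+00]), 'wrist_force': array([-0.31371049, -0.38310541,  0.52886384]), 'wrist_torque': array([-0.04600714,  0.09695715,  0.00097516]), 'finger_force': 0.0, 'width': 0.09383534663802472}
scene [[437.98566644   0.         318.05610082]
 [  0.         437.98566644 238.50896042]
 [  0.           0.           1.        ]] [0.02313072 0.         0.         0.         0.        ] [[ 0.3491231   0.93703173  0.00919715]
 [ 0.80975273 -0.29673241 -0.50621181]
 [-0.47160744  0.18417765 -0.86236014]] [-0.24216165 -0.43028503  0.99593111]
top [[505.53991476   0.         332.44792375]
 [  0.         505.53991476 237.86388143]
 [  0.           0.           1.        ]] [0.04569706 0.         0.         0.         0.        ] [[ 0.0210471  -0.9997533   0.00709701]
 [-0.99592798 -0.02158792 -0.08752955]
 [ 0.08766117 -0.00522587 -0.99613664]] [0.01648405 0.59490701 0.65788727]
```

View pics/scene0.png

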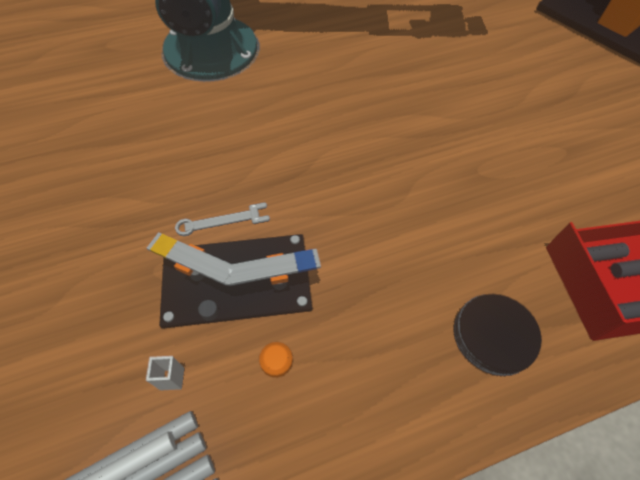

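View pics/top0.png

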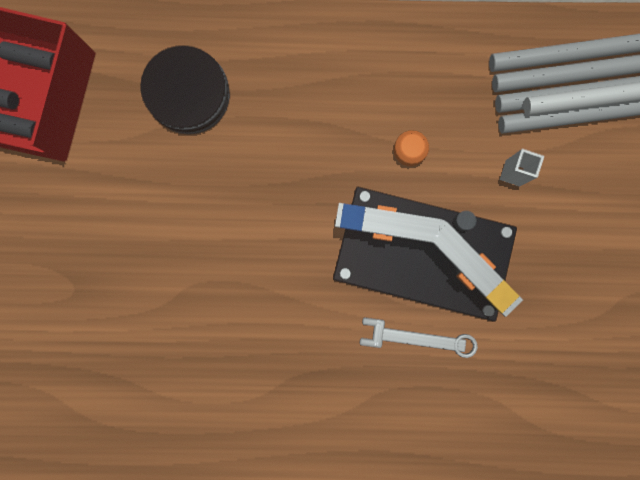

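The scene view shows the blue band near (307,261), the bend near (230,275) and the yellow band near (163,245). In the top view they are near (352,217), (440,229) and (505,297). The knob and offcut are on the far side and the wrench is on the near side. Next I measure the band centres in both views.

```bash
cat > h.py <<'E'
import cv2,numpy as np
def ray(s,uv,z):
    p=cv2.undistortPoints(np.array(uv,float).reshape(-1,1,2),s["mtx"],s["D"]).reshape(-1,2)
    d=np.c_[p,np.ones(len(p))]@s["R"]; c=-s["R"].T@s["t"]
    return c+d*((z-c[2])/d[:,2])[:,None]
def blob(s,lo,hi,roi):
    m=cv2.inRange(cv2.cvtColor(s["image"],cv2.COLOR_RGB2HSV),lo,hi)
    k=np.zeros_like(m);x0,y0,x1,y1=roi;k[y0:y1,x0:x1]=m[y0:y1,x0:x1]
    c=max(cv2.findContours(k,0,2)[0],key=cv2.contourArea)
    return cv2.minAreaRect(c),c.reshape(-1,2)
def fit(b,y):   # rigid fit of strap axes to the two bands -> corner, angle
    mb,my=np.array([-.010,.110]),np.array([-.060,-.095])
    a=np.arctan2(*(b-y)[::-1])-np.arctan2(*(mb-my)[::-1])
    R=np.array([[np.cos(a),-np.sin(a)],[np.sin(a),np.cos(a)]])
    return (b+y)/2-R@(mb+my)/2,a
E
python3 - <<'E'
import pickle
from h import *
d=pickle.load(open("s0.pkl","rb"))
R={"scene":((285,240,325,280),(140,225,190,265)),"top":((330,195,380,240),(480,275,530,325))}
for n,s in d.items():
    P=[]
    for (lo,hi),roi in zip((((105,100,60),(130,255,255)),((18,120,110),(30,255,255))),R[n]):
        r,_=blob(s,lo,hi,roi); box=cv2.boxPoints(r); w=ray(s,box,.075)
        u,v=map(int,r[0])
        print(n,r,"sides",np.linalg.norm(w-np.roll(w,1,0),axis=1)[:2],"z_from_depth",(s["R"].T@(s["z_map"][v,u]*np.r_[cv2.undistortPoints(np.array([[r[0]]]),s["mtx"],s["D"]).ravel(),1]-s["t"]))[2])
        P.append(w.mean(0)[:2])
    b,y=P;c,a=fit(b,y)
    print(" blue",b,"yel",y,"dist",np.linalg.norm(b-y),"(.2110) corner",c,"deg",np.degrees(a))
    print(" corner seen",ray(s,[(230,275) if n=="scene" else (440,229)],.075))
E
```

```text
scene ((304.826904296875, 259.6346130371094), (18.8271484375, 17.454336166381836), 78.69007110595703) sides [0.0308942  0.02590882] z_from_depth 0.0750201018947872
scene ((162.99998474121094, 244.99998474121094), (16.892858505249023, 23.48519515991211), 34.50851821899414) sides [0.02799108 0.03604295] z_from_depth 0.07807541080138883
 blue [0.61862033 0.00655781] yel [ 0.52303881 -0.18234525] dist 0.21170779859946282 (.2110) corner [ 0.60321043 -0.1031492 ] deg -13.1316190572144
 corner seen [[ 0.60525754 -0.10218942  0.075     ]]
top ((352.0540466308594, 216.67567443847656), (21.04306983947754, 24.659847259521484), 9.462322235107422) sides [0.02645947 0.03133103] z_from_depth 0.07504345198168016
top ((502.50006103515625, 296.0000305175781), (21.92030906677246, 24.748737335205078), 45.0) sides [0.02643786 0.03104216] z_from_depth 0.07359793111579607
 blue [0.61747844 0.00530092] yel [ 0.52241948 -0.18271046] dist 0.21067625454513128 (.2110) corner [ 0.60233443 -0.10395046] deg -13.114296215655108
 corner seen [[ 0.60421989 -0.10546718  0.075     ]]
```

The two views agree to about 1 mm. The band spacing is 211 mm and the height is 75 mm, both as given. I'll check that nothing near the strap stands above its top, and compute the first move.

```bash
cat >> h.py <<'E'
B,C,Y=np.array([.6180,.0058]),np.array([.6028,-.1035]),np.array([.5225,-.1826])
def shift(o,xyz):  # world target -> shift along tool axes now
    from scipy.spatial.transform import Rotation as Ro
    return Ro.from_euler("xyz",o["ee_rot"]).inv().apply(np.array(xyz)-o["tool_pos"])
E
python3 - <<'E'
import pickle
from h import *
from bench import robot
s=pickle.load(open("s0.pkl","rb"))["top"]
v,u=np.mgrid[180:330,325:535]; p=cv2.undistortPoints(np.stack([u,v],-1).reshape(-1,1,2).astype(float),s["mtx"],s["D"]).reshape(-1,2)
z=s["z_map"][180:330,325:535].ravel(); W=(z[:,None]*np.c_[p,np.ones(len(p))]-s["t"])@s["R"]
print("max z near strap",np.percentile(W[z>0,2],[50,90,99,99.9,100]))
for q in((466,220),(488,310)): i=(q[1]-180)*210+q[0]-325; print(q,W[i])
o=robot.get_obs(); print(shift(o,[*B,.13]), (B-C)/np.linalg.norm(B-C),(Y-C)/np.linalg.norm(Y-C))
E
```

```text
max z near strap [0.01108966 0.07321203 0.07520853 0.07624912 0.07777379]
(466, 220) [ 0.62224108 -0.15042651  0.02910372]
(488, 310) [ 0.50202331 -0.18296224  0.01659278]
[-0.59363003 -0.37728514  0.07506623] [0.13774124 0.99046825] [-0.71240986 -0.70176363]
```

Emit:
carry_out(
  steps=[
    [[-0.05,-0.03,0.0],0.2,1],
    [[-0.1,-0.062,0.0],0.4,1],
    [[-0.15,-0.094,0.0],0.6,1],
    [[-0.2,-0.126,0.0],0.8,1],
    [[-0.25,-0.158,0.0],1.0,1],
    [[-0.3,-0.19,0.0],1.14,1],
    [[-0.35,-0.222,0.01],1.14,1],
    [[-0.4,-0.254,0.02],1.14,1],
    [[-0.45,-0.286,0.03],1.14,1],
    [[-0.5,-0.318,0.04],1.14,1],
  ],
)

```text
time: 1.35
tool_pos: [0.5448, 0.0871, 0.1647]
ee_rot: [3.141, -0.001, 2.67]
wrist_force: [1.3, 0.5, 0.4]
width: 0.0007
finger_force: 0.0
```

Run:
```python
from h import *
from bench import robot
o=robot.get_obs(); print(o["tool_pos"],o["ee_rot"],o["joint_positions"],o["width"],shift(o,[*B,.11]))
```

```text
[0.54483364 0.08710297 0.16468641] [ 3.14148891e+00 -6.61065028e-04  2.66962132e+00] [ 5.54963646e-02  1.02889651e-01  1.43440830e+00  4.22628865e-04
  1.60481370e+00 -1.04331433e+00] 0.0006787396281999335 [-0.10216731 -0.03915551  0.05461482]
```

Emit:
carry_out(
  steps=[
    [[-0.03,-0.012,0.01],0,1],
    [[-0.06,-0.024,0.025],0,1],
    [[-0.09,-0.035,0.04],0,1],
    [[-0.102,-0.039,0.05],0,1],
    [[-0.102,-0.039,0.05],0,1],
    [[-0.102,-0.039,0.05],0,1],
    [[-0.102,-0.039,0.05],0,1],
  ],
)

```text
time: 2.22
tool_pos: [0.6172, 0.0086, 0.1167]
ee_rot: [3.141, 0.001, 2.671]
wrist_force: [0.1, 0.1, 0.1]
width: 0.0005
finger_force: 0.0
```

Run:
```python
from h import *
from bench import robot
import pickle
o=robot.get_obs(); print(o["tool_pos"],o["ee_rot"],o["wrist_force"],shift(o,[*B,.085]))
d={n:robot.snapshot(n) for n in("scene","top","wrist")}
pickle.dump(d,open("s1.pkl","wb"))
im=np.hstack([cv2.resize(d[n]["image"],(400,300)) if n=="wrist" else cv2.resize(d[n]["image"][y:y+150,x:x+200],(400,300),interpolation=2) for n,x,y in(("wrist",0,0),("scene",200,150))])
cv2.imwrite("pics/a1.png",im[:,:,::-1])
```

```text
[0.61718364 0.00858933 0.11666858] [3.14064529e+00 1.47137082e-03 2.67103228e+00] [0.10942769 0.07276059 0.14722872] [-0.00194568 -0.00214605  0.03166945]
```

View pics/a1.png

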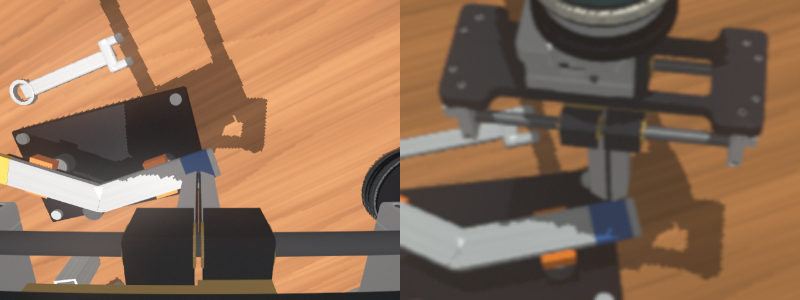

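The closed fingertips hang over the blue band: about (200,165) in the wrist half of the picture and (607,190) in the scene half. Now I set them down gently.

Emit:
carry_out(
  steps=[
    [[-0.002,-0.002,0.015],0,1],
    [[-0.002,-0.002,0.028],0,1],
    [[-0.002,-0.002,0.034],0,1],
    [[-0.002,-0.002,0.038],0,1],
    [[-0.002,-0.002,0.041],0,1],
    [[-0.002,-0.002,0.043],0,1],
    [[-0.002,-0.002,0.045],0,1],
    [[-0.002,-0.002,0.046],0,1],
    [[-0.002,-0.002,0.046],0,1],
  ],
)

```text
time: 3.5
tool_pos: [0.618, 0.005, 0.0698]
ee_rot: [3.142, 0.0, 2.67]
wrist_force: [-3.8, 0.6, 3.7]
width: 0.0003
finger_force: 2.1
```

Run:
```python
from h import *
from bench import robot
for i in range(3): 
    o=robot.get_obs(); print(o["tool_pos"],o["wrist_force"],o["ee_rot"])
    s=robot.snapshot("top")
d=np.linspace(0,1,10)
f=lambda P:np.round(shift(o,[*P,o["tool_pos"][2]]),4)
print("toB",f(B),"mid",f((B+C)/2),"C",f(C),"midY",f((C+Y)/2),"Y",f(Y))
```

```text
[0.61798858 0.00495976 0.06983675] [-3.77237772  0.6467294   3.68724731] [3.14153157e+00 1.20882971e-04 2.66990196e+00]
[0.61798863 0.00494306 0.06979591] [-3.01032727 -0.57793102  5.22418257] [3.14154629e+00 5.07576114e-05 2.66984851e+00]
[0.61798013 0.00495117 0.0697616 ] [-3.3833409  -0.9442791   4.87853337] [3.14153762e+00 1.26637750e-05 2.66985634e+00]
toB [0.0004 0.0008 0.    ] mid [-0.0177 -0.0514 -0.    ] C [-0.0358 -0.1035 -0.    ] midY [-0.018 -0.157 -0.   ] Y [-2.000e-04 -2.105e-01 -0.000e+00]
```

Contact is good: z is 70 mm, so the dip is about 5 mm, and the force is about 4.5 N, as the spring should give. Now the stroke.

Emit:
carry_out(
  steps=[
    [[-0.0018,-0.0051,0],0,1],
    [[-0.0036,-0.0103,0],0,1],
    [[-0.0054,-0.0154,0],0,1],
    [[-0.0072,-0.0206,0],0,1],
    [[-0.009,-0.0257,0],0,1],
    [[-0.0108,-0.0308,0],0,1],
    [[-0.0126,-0.036,0],0,1],
    [[-0.0144,-0.0411,0],0,1],
    [[-0.0162,-0.0463,0],0,1],
    [[-0.0178,-0.0514,0],0,1],
  ],
)

```text
time: 4.9
tool_pos: [0.6105, -0.0493, 0.0694]
ee_rot: [3.142, -0.0, 2.67]
wrist_force: [1.1, 3.3, 3.4]
width: 0.0005
finger_force: 2.1
```

```bash
cat > p.py <<'E'
from h import *
from bench import robot
o=robot.get_obs(); p=o["tool_pos"]; print(p,o["wrist_force"],o["ee_rot"])
for a,b in((B,C),(C,Y)):
    u=(b-a)/np.linalg.norm(b-a); w=p[:2]-a; print("along",w@u,"off",u[0]*w[1]-u[1]*w[0])
f=lambda P:np.round(shift(o,[*P,.070]),4)
print("C",f(C),"midY",f((C+Y)/2),"Y",f(Y))
E
python3 p.py
```

```text
[ 0.61046398 -0.04931202  0.0694395 ] [1.08844714 3.32078004 3.40754293] [ 3.14152576e+00 -5.49166333e-05  2.66977745e+00]
along 0.05562472633769582 off 0.0001270136129184734
along -0.043487051404439855 off -0.033225745454249014
C [-0.0178 -0.0518 -0.0006] midY [-0.     -0.1052 -0.0006] Y [ 0.0178 -0.1587 -0.0006]
```

Emit:
carry_out(
  steps=[
    [[-0.0018,-0.0052,0],0,1],
    [[-0.0036,-0.0104,0],0,1],
    [[-0.0054,-0.0156,0],0,1],
    [[-0.0072,-0.0207,-0.0003],0,1],
    [[-0.009,-0.0259,-0.0003],0,1],
    [[-0.0108,-0.0311,-0.0003],0,1],
    [[-0.0126,-0.0363,-0.0003],0,1],
    [[-0.0144,-0.0415,-0.0003],0,1],
    [[-0.0162,-0.0467,-0.0003],0,1],
    [[-0.0178,-0.0518,-0.0003],0,1],
  ],
)

```text
time: 6.15
tool_pos: [0.6028, -0.1036, 0.0697]
ee_rot: [3.142, 0.0, 2.67]
wrist_force: [1.3, 2.8, 3.6]
width: 0.0003
finger_force: 2.0
```

```bash
python3 p.py
```

```text
[ 0.60281099 -0.10355189  0.0697492 ] [1.2751599  2.79609913 3.57209411] [3.14153753e+00 1.61293422e-05 2.66978223e+00]
along 0.11040172489984806 off 1.8029163974532872e-05
along 2.858478476474227e-05 off 4.467468341874834e-05
C [ 0.      0.     -0.0003] midY [ 0.0178 -0.0534 -0.0003] Y [ 0.0356 -0.1069 -0.0003]
```

Emit:
carry_out(
  steps=[
    [[0.0018,-0.0053,0],0,1],
    [[0.0036,-0.0107,0],0,1],
    [[0.0053,-0.016,0],0,1],
    [[0.0071,-0.0214,0],0,1],
    [[0.0089,-0.0267,0],0,1],
    [[0.0107,-0.0321,0],0,1],
    [[0.0125,-0.0374,0],0,1],
    [[0.0142,-0.0427,0],0,1],
    [[0.016,-0.0481,0],0,1],
    [[0.0178,-0.0534,0],0,1],
  ],
)

```text
time: 7.4
tool_pos: [0.5624, -0.1429, 0.0697]
ee_rot: [3.141, -0.0, 2.67]
wrist_force: [2.1, 2.8, 3.7]
width: 0.0004
finger_force: 2.1
```

```bash
python3 p.py
python3 - <<'E'
from h import *
from bench import robot
s=robot.snapshot("scene"); cv2.imwrite("pics/a2.png",cv2.resize(s["image"][150:350,120:360],(720,600),interpolation=2)[:,:,::-1])
E
```

```text
[ 0.56242133 -0.14287043  0.06971678] [2.07319865 2.80579497 3.67311828] [ 3.14148413e+00 -1.42742324e-04  2.66984092e+00]
along 0.15490881188294978 off -0.03457085599613907
along 0.05639489413595289 off -0.0002883995831791039
C [-0.0181  0.0534 -0.0003] midY [-0.0003 -0.0001 -0.0003] Y [ 0.0175 -0.0535 -0.0003]
```

View pics/a2.png

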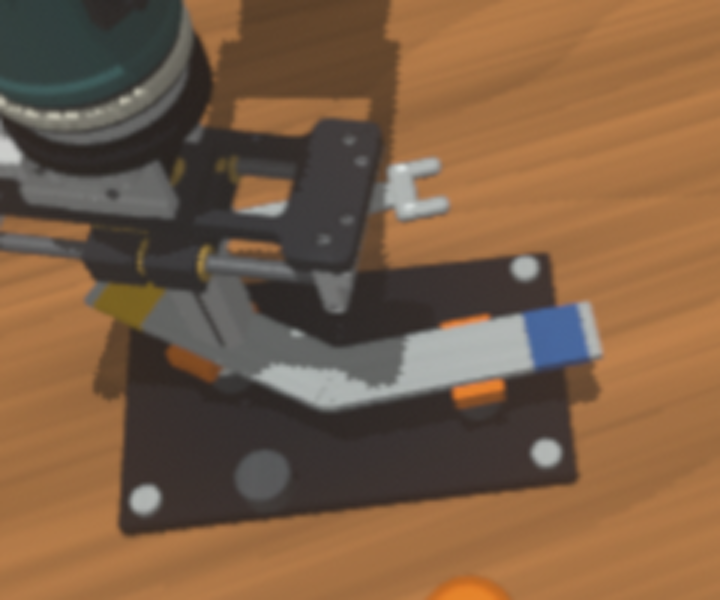

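The fingertips ride mid-strap on the yellow limb at about (230,345), and the strap is undisturbed. I continue to the yellow band.

Emit:
carry_out(
  steps=[
    [[0.0018,-0.0054,0],0,1],
    [[0.0036,-0.0108,0],0,1],
    [[0.0053,-0.0162,0],0,1],
    [[0.0071,-0.0215,0],0,1],
    [[0.0089,-0.027,0],0,1],
    [[0.0107,-0.0323,0],0,1],
    [[0.0125,-0.0377,0],0,1],
    [[0.0142,-0.043,0],0,1],
    [[0.016,-0.0484,0],0,1],
    [[0.0176,-0.0538,0],0,1],
  ],
)

```text
time: 8.7
tool_pos: [0.5223, -0.1828, 0.0697]
ee_rot: [3.141, -0.0, 2.67]
wrist_force: [2.1, 2.0, 3.5]
width: 0.0004
finger_force: 2.0
```

```bash
python3 p.py
```

```text
[ 0.52227393 -0.18275268  0.06971929] [2.09027958 1.97352386 3.47665008] [ 3.14143540e+00 -2.14779921e-04  2.66984687e+00]
along 0.19994086709700057 off -0.06884215701860188
along 0.11298421450530102 off -4.98818503819054e-05
C [-0.0357  0.1072 -0.0003] midY [-0.0179  0.0537 -0.0003] Y [-0.0001  0.0002 -0.0003]
```

At the centre of the yellow band. I settle for one row, then lift straight up.

Emit:
carry_out(
  steps=[
    [[0,0,0],0,1],
    [[0,0,-0.005],0,1],
    [[0,0,-0.012],0,1],
    [[0,0,-0.025],0,1],
    [[0,0,-0.045],0,1],
    [[0,0,-0.07],0,1],
    [[0,0,-0.1],0,1],
    [[0,0,-0.12],0,1],
    [[0,0,-0.12],0,1],
    [[0,0,-0.12],0,1],
  ],
)

```text
time: 9.95
tool_pos: [0.5221, -0.1823, 0.1888]
ee_rot: [-3.142, -0.002, 2.67]
wrist_force: [-0.2, -0.5, 0.2]
width: 0.0004
finger_force: 0.0
```

Run:
```python
from h import *
from bench import robot
s=robot.snapshot("scene"); print(robot.get_obs()["wrist_force"],robot.get_obs()["tool_pos"]); cv2.imwrite("pics/a3.png",s["image"][:,:,::-1])
```

```text
[ 0.2492278  -0.64656909 -0.51703301] [ 0.52188008 -0.18224164  0.18832502]
```

View pics/a3.png

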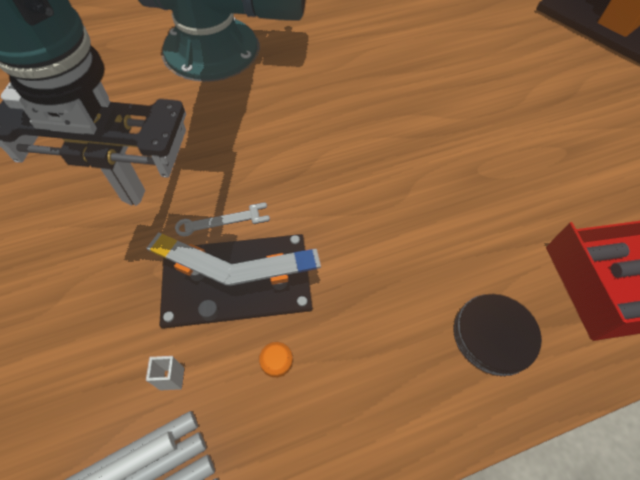

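The gripper is well clear at (125,180). The strap, wrench (225,218), offcut (165,372) and knob (276,359) are where they were at the start.

```bash
python3 -c "
from bench import robot
print(robot.close_job())"
```

```text
the job is handed in; nothing more can be done
None
```

I ran the fingertips along the strap from the blue band, round the bend, to the yellow band in one stroke, dipping about 5 mm (around 3.5 N) wherever I checked, then lifted clear; the wrench, offcut and knob stayed put, and the job was handed in after about 10 s.

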